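Open the green instrument tin and lay its lid inside-up on the clean mat

ROBOT

A 6-joint arm with a two-finger parallel gripper is mounted at the origin on the work surface. World frame = base frame: x ahead of the robot, y to its left, z up, the work surface at z = 0. Lengths are in mm, angles in rad, forces in N, time in s.
With the tool pointing down it reaches from about 375 to 925 mm from the base axis. Payload 5.7 kg.
Tool frame: the origin (TCP) lies on the centre line of the jaws, within the pads' length; the fingertips stand 19 mm ahead of it and the grasp point (between the pads) is the TCP (bot.tip_extent is the distance from the TCP to the fingertips, in mm); x points along the fingers, y is the direction in which the jaws open and shut, and the axes are right-handed (so a half turn about x gives the same grasp; the last joint's range is limited). The gripper opens to 88 mm and grips with 3 to 60 N. Pads are 20 mm wide; open, the fingers measure 115 mm over their backs; the gripper's body (75 mm by 178 mm) begins 61 mm behind the grasp point.
Start: joints at [-1.424, 0.359, 1.51, -0, 1.272, -0.115], TCP at [155.278, -579.526, 220.323] pointing down, gripper open.
Joint ranges: [-2.97, 2.97], [-1.01, 2.36], [0.21, 2.38], [-0.96, 4.11], [0.2, 2.71], [-2.98, 2.98]. Speed limits (rad/s): [2.39, 2.39, 3.14, 3.14, 3.14, 3.14].

INTERFACE

Orientations are given as a unit quaternion [x, y, z, w].
In Python, from station import bot gives the robot as it stands.
- The arm moves only by the tool servo_tool, never from a script. Its argument "targets" is text: rows parted by semicolons, each of 5 numbers parted by spaces: the shift along the world's x, y, z in cm, then the turn about the world's z in degrees, then the opening, from 0 (shut) to 1 (fully open). A call has 1 to 12 rows; each row shifts and turns the commanded pose from where the row before left it; what a row does not reach is not made up. A row lasts 1/12 s, in which the tool goes at most 41.7 mm and 7.16 degrees, less where a joint would pass 70% of its speed; a pose out of reach is approached as far as the arm can. A call with a gripper value outside its range is refused whole. The fingers move at their own pace and stop on an object; "force" is the grip in N (left out, the last holds). Time passes only in rows, so rows that do not move let the fingers close. It gives the time, the measured TCP pose, the force and the opening at its end, in the units of the state.
- bot.get_state(): the state, without advancing time (a new reading comes with each control period).
- bot.read_camera(name): name is "side" or "top"; returns the picture (400x640x3 uint8, red, green, blue); there is no depth.
- bot.calibration(name): a dict with "fx", "fy", "cx", "cy" (pixels), "rvec" (rotation vector, rad) and "tvec" (3), from world to camera coordinates, as OpenCV has them. Camera axes: x right, y down, z forward; pixel columns grow to the right and rows downward; lengths in mm; the calibration is good to about 2 mm. A picture is of the moment at which its call begins. calibration takes no time and is no camera call.
- bot.sign_off(): hands the job in, once; it reports no verdict.
Trained networks look in the newest picture that a camera, given by its name, has taken for a name from the list of things; names that differ only in an ending like _2 or _b are one class to them, and where a whole thing is asked for, a point or a joint stands for the part that bears it (a point fixed in the world has none). Each returns a list of dicts, best first, with "conf" (0 to 1); they miss things now and then, are a little off and sometimes report something else, mostly with a low value. They report only what shows in the picture. A call takes as long as a camera call. They do not tell look-alikes from the thing itself.
- bot.masks_of(camera, name): "pixels" (400x640 bool, what is visible of it) and "point" ([column, row] in pixels, amid what is visible of it).
The state is a dict: "time_s": time; "qpos": joint angles; "dq": joint speeds; "joint_efforts": joint torques, N m; "position": TCP position; "orientation": TCP orientation; "force": force on the tool from outside, world axes, zero at the start; "moment": the same for the moment, N m; "opening": finger opening in mm.
Only numpy, scipy, OpenCV 4.12 (cv2) and the standard library are available. Lean on these libraries where they do the work, as an engineer would, in place of code of your own. Each camera call takes 0.05 s, during which the arm holds its last target. There are 200 camera calls.

TASK

Open the green-banded instrument tin: lift its lid straight off and lay the lid down, inside facing up, wholly on the light-blue mat, so that the inside stays clean. Set it down gently without dropping it or letting it tip over, and never let it touch the bare counter (it may stand on the mat while you turn it). Leave the open tin standing where it is, and do not disturb the blue tin or the other things.

Things in the scene. Friction and masses are not known exactly. Their poses are not given: they have to be found in the camera images.
- lid_green: Loose aluminium lid, green panel on its flat top, green band round its sides. Outer 90 (x) x 56 (y) x 28 high; walls 3.5, top plate 3 thick; 70 to 135 g. Origin: centre of the open rim's plane; z points to the flat top, 28 above; mass centre about 18 above. Fits over the tin with 1.5 play all round, overlaps it by 25, lifts straight up. Same either way round; can stand on an end (90 upright).
- lid_green_corner0 (a point): Outer corner of the green lid's flat top face, at x +45, y +28, z +28 in the lid's frame.
- lid_green_corner1 (a point): Outer corner of the green lid's flat top face, at x +45, y -28, z +28 in the lid's frame.
- lid_green_corner2 (a point): Outer corner of the green lid's flat top face, at x -45, y -28, z +28 in the lid's frame.
- lid_green_corner3 (a point): Outer corner of the green lid's flat top face, at x -45, y +28, z +28 in the lid's frame.
- tin_green: Open steel tin under the green lid, 80 (x) x 46 (y) x 50 high, about 0.45 kg, with instruments fixed in it; loose on the counter. Origin: centre of its underside, z up. With the lid on, the whole is 53 high, the lid's rim 25 above the counter.
- mat: Clean mat, light blue with a darker blue border, 140 (its x) x 190 (its y) x 3 thick, fixed to the counter. Origin: centre of its underside, z up.
- lid_blue: Identical lid but with blue panel and band, on the other tin. Not to be touched.
- tin_blue: Identical tin under the blue lid. The two tins swap places from start to start.
- amber_bottle: Bystander (mm): amber bottle with black cap, diameter 48, height 80, a little beyond the right-hand (-y) tin place. Origin: centre of its underside.
- tape_roll: Bystander (mm): white ring lying flat, diameter 70, height 20. Origin: centre of its underside.
- beaker: Bystander (mm): small white cup, diameter 44, height 45. Origin: centre of its underside.
- carton: Bystander (mm): flat green carton with a white patch, 50 (x) x 110 (y) x 22. Origin: centre of its underside.
- dish: Bystander (mm): steel bowl, diameter 100, height 30. Origin: centre of its underside.
Not all that is in view belongs to the job. What is shaped like the lid_green but black or brown is not meant.

How it is judged (in metres and radians):
On the way:
1. the green lid has been lifted clear above the upright tin (z of lid_green in the frame of tin_green above 0.055 m and angle between tin_green's own z axis and vertical below 0.1 rad), for 0.1 s.
At the end, for the whole second after the job is handed in: The green lid lies at rest, inside up (within 5 degrees of level), flat on the mat with its four corners on the mat (3 mm overhang allowed); its open tin stands upright within 25 mm of where it was; the blue tin and its lid are within 15 mm of where they were (angle between lid_green's own z axis and vertical above 3.05 rad and height (world z) of lid_green between 0.025 and 0.037 m and x of lid_green_corner0 in the frame of mat between -0.073 and 0.073 m and y of lid_green_corner0 in the frame of mat between -0.098 and 0.098 m and x of lid_green_corner1 in the frame of mat between -0.073 and 0.073 m and y of lid_green_corner1 in the frame of mat between -0.098 and 0.098 m and x of lid_green_corner2 in the frame of mat between -0.073 and 0.073 m and y of lid_green_corner2 in the frame of mat between -0.098 and 0.098 m and x of lid_green_corner3 in the frame of mat between -0.073 and 0.073 m and y of lid_green_corner3 in the frame of mat between -0.098 and 0.098 m and linear speed of each of lid_green, tin_green below 0.02 m/s and angular speed of lid_green below 0.2 rad/s and angle between tin_green's own z axis and vertical below 0.06 rad and distance of tin_green from where it was at the start of the episode below 0.025 m and distance of each of lid_blue, tin_blue from where it was at the start of the episode below 0.015 m); the robot touches nothing.
It fails at once if the green lid touches the bare counter (contact force between lid_green and table above 0.3 N).
It fails at once if the green lid falls or tips over freely (faster than 0.5 m/s while not held) (linear speed of lid_green above 0.5 m/s and contact force between lid_green and the fingers below 0.05 N).
It fails at once if the green tin is knocked over or pushed more than 40 mm (angle between tin_green's own z axis and vertical above 0.35 rad or distance of tin_green from where it was at the start of the episode above 0.04 m).
It fails at once if the blue tin or its lid is moved more than 15 mm (distance of any of lid_blue, tin_blue from where it was at the start of the episode above 0.015 m).
It fails at once if another thing on the counter is moved more than 30 mm (distance of any of amber_bottle, tape_roll, beaker, carton, dish from where it was at the start of the episode above 0.03 m).
It also fails if it takes over 58 s, if anything falls off the work surface, if the arm or the gripper's body presses on something with over 40 N, if the wrist force passes 120 N, or if a joint passes its speed limit or range.

## Working session

There is one attempt and no reset: what is moved stays moved. The work goes in short steps, Python scripts to look and compute and a tool call to move; the robot and the scene stay as the last step left them, time stands still between calls to the robot, and variables do not carry over. Pictures are saved under pics/ and viewed, about 8 in all and at most 12, crops included, and the job is handed in when it is done.

Besides the shell and the picture viewer there is one more tool, called after "Emit:" as name(argument=value, ...), one argument or row to a line, values as JSON. servo_tool: Moves the arm, as the interface text tells. Its arguments: {"type":"object","properties":{"targets":{"type":"string"},"force":{"type":"number"}},"required":["targets"]}

```bash
mkdir -p pics; ls
cat > h.py <<'E'
import numpy as np, cv2
from station import bot
def cam(n):
    c=bot.calibration(n);K=np.array([[c['fx'],0,c['cx']],[0,c['fy'],c['cy']],[0,0,1.]])
    return K,cv2.Rodrigues(np.array(c['rvec'],float))[0],np.array(c['tvec'],float).ravel()
def proj(n,P):
    K,R,t=cam(n);q=(np.atleast_2d(P)@R.T+t)@K.T;return q[:,:2]/q[:,2:]
def back(n,uv,z):
    K,R,t=cam(n);d=np.linalg.solve(K,np.c_[np.atleast_2d(uv),np.ones(len(np.atleast_2d(uv)))].T).T@R
    C=-R.T@t;return C+d*((z-C[2])/d[:,2])[:,None]
E
python3 - <<'E'
from h import *
a=bot.read_camera('top');b=bot.read_camera('side')
cv2.imwrite('pics/t0.png',a[...,::-1]);cv2.imwrite('pics/s0.png',b[...,::-1])
for c in('top','side'):
    K,R,t=cam(c);print(c,-R.T@t,K[0,0],R[2])
    for n in('lid_green','lid_blue','mat','tin_green','amber_bottle','carton','dish','beaker','tape_roll'):
        try: print(n,[(round(d['conf'],2),np.round(d['point']),int(d['pixels'].sum()),np.round(back(c,d['point'],0)[0])) for d in bot.masks_of(c,n)[:3]])
        except Exception as e: print(n,e)
print(bot.get_state())
E
```

```text
pics
top [ 329.15882311   14.48620778 1329.51708231] 455.64142714539173 [ 0.18969763 -0.00128161 -0.98184172]
lid_green [(0.89, array([337., 245.]), 636, array([446., -41.,   0.])), (0.67, array([452., 193.]), 679, array([ 605., -379.,    0.]))]
lid_blue [(0.9, array([446., 241.]), 685, array([ 461., -358.,    0.])), (0.42, array([366., 200.]), 660, array([ 579., -124.,    0.]))]
mat [(0.59, array([245., 199.]), 3069, array([577., 236.,   0.]))]
tin_green []
amber_bottle [(0.76, array([492., 227.]), 291, array([ 507., -495.,    0.]))]
carton [(0.91, array([345., 158.]), 674, array([708., -62.,   0.])), (0.21, array([369., 199.]), 694, array([ 583., -134.,    0.]))]
dish [(0.95, array([165., 221.]), 899, array([505., 466.,   0.])), (0.2, array([368., 198.]), 664, array([ 586., -129.,    0.]))]
beaker [(0.57, array([408., 171.]), 217, array([ 672., -249.,    0.]))]
tape_roll []
side [134.38625951 539.57564793 803.71524616] 369.6271109089602 [ 0.43364943 -0.54279662 -0.71924961]
lid_green [(0.96, array([370., 152.]), 417, array([ 599., -385.,    0.])), (0.86, array([328., 185.]), 643, a
[... 968 characters left out ...]
6.,   0.]))]
{'time_s': 1.0, 'qpos': array([-1.42408227e+00,  3.58794092e-01,  1.51041969e+00,  2.68856834e-05,
        1.27252150e+00, -1.15081832e-01]), 'dq': array([ 2.30588102e-03, -3.31247954e-04,  8.98654802e-04, -4.23830628e-04,
       -1.11509085e-03,  1.51611011e-05]), 'joint_efforts': array([-7.72486565e-04, -5.15343976e+01, -2.71136659e+01,  6.79810764e-02,
        2.45989964e-02, -1.37266829e-05]), 'position': array([ 155.29465116, -579.5021459 ,  220.31878729]), 'orientation': array([ 0.7010662 ,  0.09234252, -0.70104962,  0.0922414 ]), 'force': array([ 0.1635767 , -0.19717022, -0.23047973]), 'moment': array([-0.02405228,  0.03876852, -0.00582542]), 'opening': 87.97516225947585}
```

```bash
sleep 0
python3 - <<'E'
import cv2,numpy as np
t=cv2.imread('pics/t0.png')[130:290,140:540];s=cv2.imread('pics/s0.png')[100:380,120:480]
cv2.imwrite('pics/t0c.png',cv2.resize(t,None,fx=2,fy=2,interpolation=cv2.INTER_CUBIC))
cv2.imwrite('pics/s0c.png',cv2.resize(s,None,fx=2.1,fy=2.1,interpolation=cv2.INTER_CUBIC))
E
```

```text
(no output)
```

View pics/t0c.png

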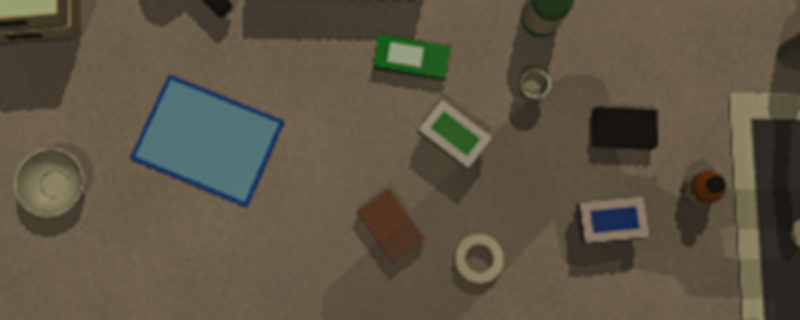

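View pics/s0c.png

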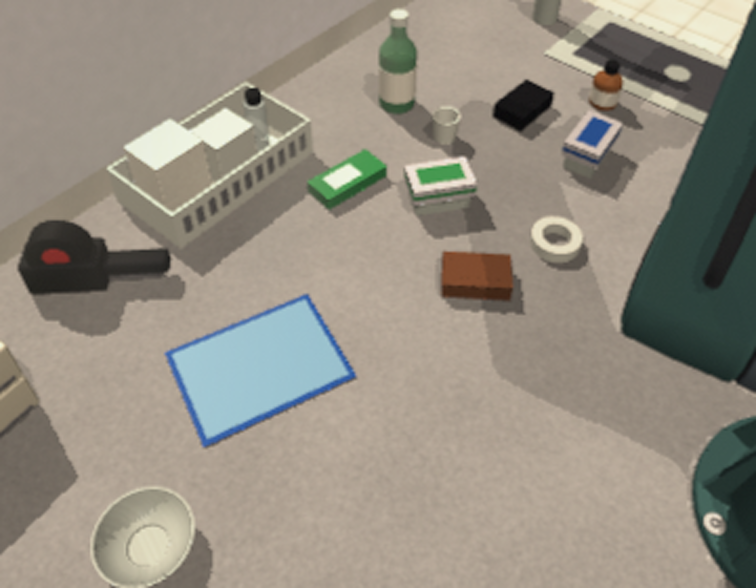

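```bash
cat > m.py <<'E'
from h import *
def rect(mask,c,z):
    cs=max(cv2.findContours(mask.astype(np.uint8),0,2)[0],key=cv2.contourArea)[:,0]
    P=back(c,cs.astype(float),z)[:,:2].astype(np.float32)
    r=cv2.minAreaRect(P);b=cv2.boxPoints(r);e=b-np.roll(b,1,0);l=e[np.argmax(np.linalg.norm(e,axis=1))]
    return np.round(r[0],1),np.round(r[1],1),'long axis deg',round(np.degrees(np.arctan2(l[1],l[0]))%180,1)
def green(img,box):
    h=cv2.cvtColor(img,cv2.COLOR_RGB2HSV);m=(h[...,0]>40)&(h[...,0]<85)&(h[...,1]>100)
    k=np.zeros_like(m);k[box[1]:box[3],box[0]:box[2]]=1;m=(m&k).astype(np.uint8)
    n,L,st,_=cv2.connectedComponentsWithStats(m);return L==1+np.argmax(st[1:,4])
E
python3 - <<'E'
from m import *
a=cv2.imread('pics/t0.png')[...,::-1].copy();b=cv2.imread('pics/s0.png')[...,::-1].copy()
print('top panel',rect(green(a,(345,175,390,220)),'top',53))
print('side panel',rect(green(b,(300,170,360,190)),'side',53))
for im,c in((a,'top'),(b,'side')):
    h=cv2.cvtColor(im,cv2.COLOR_RGB2HSV);m=(h[...,0]>88)&(h[...,0]<125)&(h[...,1]>70)
    m[:, :140 if c=='top' else 180]=0;m[:,300:]=0
    print(c,'mat',m.sum(),rect(m,c,3))
bot.read_camera('top')
for d in bot.masks_of('top','lid_blue'): print(d['point'],rect(d['pixels'],'top',50))
def z(c,n,s): return cv2.resize(c,n,interpolation=cv2.INTER_CUBIC)
A=z(a[170:225,335:400],(390,330),0);B=z(b[165:205,300:360],(400,330),0)
cv2.imwrite('pics/c1.png',np.hstack([A,B[:330]])[...,::-1])
E
```

```text
top panel (array([ 580.9, -122.4]), array([63.2, 29.2]), 'long axis deg', np.float32(53.2))
side panel (array([ 581.6, -124.2]), array([61.2, 26.5]), 'long axis deg', np.float32(53.0))
top mat 2958 (array([573.9, 239.4]), array([189.5, 139.4]), 'long axis deg', np.float32(68.7))
side mat 735 (array([573.6, 238.8]), array([188.7, 140.6]), 'long axis deg', np.float32(68.8))
[447.2, 241.4] (array([ 459.6, -342.3]), array([56.2, 96.7]), 'long axis deg', np.float32(95.5))
```

View pics/c1.png

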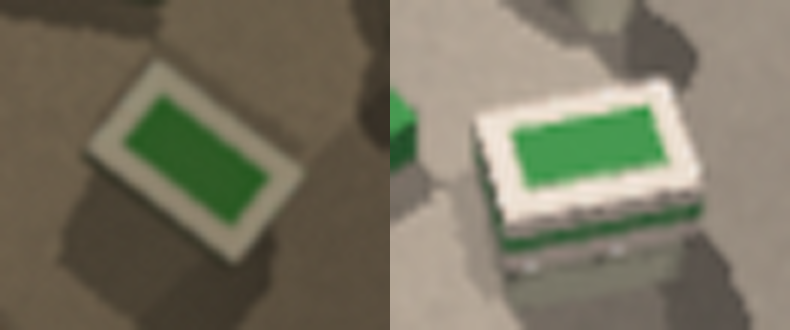

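Emit:
servo_tool(
  targets="1.3 1.4 0 2.4 1;2.6 2.8 0 2.4 1;2.6 2.8 0 2.4 1;2.6 2.8 0 2.4 1;2.6 2.8 0 2.4 1;2.6 2.8 0 2.4 1;2.6 2.8 0 2.4 1;2.6 2.8 0 2.4 1;2.6 2.8 0 2.4 1;2.6 2.8 0 2.4 1;2.6 2.8 0 2.4 1;2.6 2.8 0 2.4 1",
  force=25,
)

```text
time_s: 2.1
position: [455.4, -256.0, 220.6]
orientation: [0.656, 0.264, -0.656, 0.265]
force: [-0.5, -0.7, 0.9]
opening: 88.0
```

Emit:
servo_tool(
  targets="2.6 2.7 -1 2.3 1;2.6 2.7 -2 2.3 1;2.6 2.7 -2 2.3 1;2.6 2.7 -2 2.3 1;1.5 1.7 -2 0 1;0.8 0.9 -1 0 1;0 0 0 0 1;0 0 0 0 1",
)

```text
time_s: 2.77
position: [579.2, -125.2, 121.2]
orientation: [-0.632, -0.316, 0.633, -0.316]
force: [0.0, -0.3, 0.2]
opening: 88.2
```

Run:
```python
from m import *
a=bot.read_camera('top');b=bot.read_camera('side');s=bot.get_state();print(s['time_s'],s['position'],s['force'])
from scipy.spatial.transform import Rotation as Ro
R=Ro.from_quat(s['orientation']).as_matrix();print(R,np.degrees(np.arctan2(R[1,1],R[0,1])))
z=lambda c,n:cv2.resize(c,n,interpolation=cv2.INTER_CUBIC)
cv2.imwrite('pics/g1.png',np.hstack([z(a[150:240,320:420],(400,360)),z(b[120:220,270:380],(396,360))])[...,::-1])
```

```text
2.8667 [ 579.52127131 -126.46399542  122.57213366] [-0.61957929 -0.23879195 -0.38295239]
[[ 7.43122709e-04  7.98064493e-01 -6.02571583e-01]
 [-8.26646074e-04 -6.02571053e-01 -7.98064811e-01]
 [-9.99999382e-01  1.09117352e-03  2.11932647e-04]] -37.054284281761085
```

View pics/g1.png

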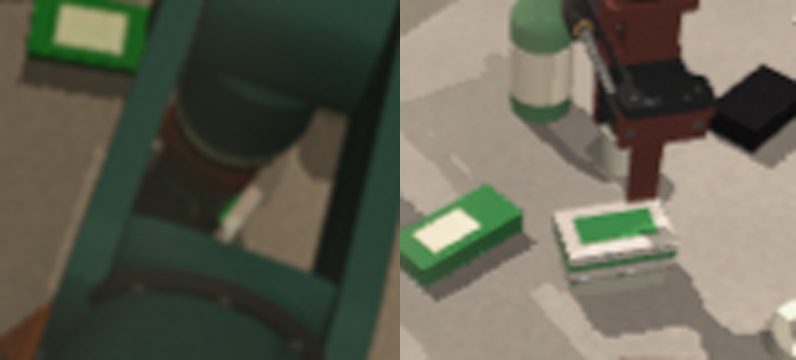

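Emit:
servo_tool(
  targets="0 0 -2.5 0 1;0 0 -2.5 0 1;0 0 -1.6 0 1;0 0 -0.8 0 1;0 0 0 0 1;0 0 0 0 1",
)

```text
time_s: 3.37
position: [579.9, -126.2, 48.5]
orientation: [0.633, 0.315, -0.633, 0.315]
force: [-0.7, -0.9, -0.1]
opening: 88.1
```

Emit:
servo_tool(
  targets="0.1 0.3 -0.2 0 1;0 0 0 0 0.5;0 0 0 0 0.3;0 0 0 0 0.3;0 0 0 0 0.3;0 0 0 0 0.3;0 0 0 0 0.3;0 0 0 0 0.3",
)

```text
time_s: 4.03
position: [580.9, -122.1, 45.7]
orientation: [0.633, 0.316, -0.633, 0.316]
force: [0.3, 0.3, 2.3]
opening: 55.6
```

Emit:
servo_tool(
  targets="0 0 0.5 0 0.3;0 0 1 0 0.3;0 0 1 0 0.3;0 0 1 0 0.3;0 0 1.5 0 0.3;0 0 2 0 0.3;0 0 2 0 0.3;0 0 2 0 0.3;0 0 0 0 0.3;0 0 0 0 0.3;0 0 0 0 0.3",
)

```text
time_s: 4.95
position: [580.3, -122.0, 155.2]
orientation: [-0.633, -0.316, 0.633, -0.315]
force: [-0.9, 0.2, -1.9]
opening: 56.0
```

Run:
```python
from m import *
b=bot.read_camera('side');s=bot.get_state();print(s['time_s'],s['position'],s['force'],s['moment'],s['opening'])
z=lambda c,n:cv2.resize(c,n,interpolation=cv2.INTER_CUBIC)
cv2.imwrite('pics/g2.png',z(b[110:230,260:400],(560,480))[...,::-1])
```

```text
5.0 [ 579.90228097 -121.80531922  154.61944744] [ 0.05422845  0.01895331 -0.69756601] [-0.04174805 -0.01393094  0.04143954] 54.83961474578478
```

View pics/g2.png

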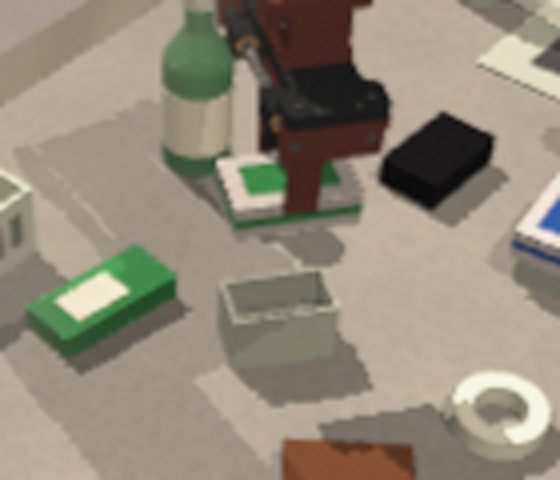

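Emit:
servo_tool(
  targets="0 1 0 0 0.3;-0.2 2 0 1.5 0.3;-0.2 3 0 1.5 0.3;-0.3 3.5 0 1.5 0.3;-0.3 3.5 -0.5 1.6 0.3;-0.3 3.5 -0.5 1.6 0.3;-0.3 3.5 -0.5 1.6 0.3;-0.3 3.5 -0.5 1.6 0.3;-0.3 3.4 -1 1.6 0.3;-0.2 2.5 -1 1.6 0.3;0 1.5 -1 1.5 0.3;0 0 0 0 0.3",
)

```text
time_s: 6.0
position: [553.9, 190.2, 102.6]
orientation: [-0.582, -0.401, 0.585, -0.399]
force: [-0.4, 0.4, -0.9]
opening: 55.3
```

Emit:
servo_tool(
  targets="0 0 0 0 0.3;0 0 0 0 0.3;0 0 -2 0 0.3;0 0 -2 0 0.3;0 0 -0.5 0 0.3;0 0 0 0 0.3",
)

```text
time_s: 6.5
position: [555.7, 185.5, 59.4]
orientation: [-0.583, -0.398, 0.586, -0.398]
force: [-0.3, -0.3, 0.2]
opening: 55.9
```

```bash
cat > st.py <<'E'
from m import *
from scipy.spatial.transform import Rotation as Ro
M=np.array([573.8,239.]);u=np.array([np.cos(np.radians(68.7)),np.sin(np.radians(68.7))])
s=bot.get_state();R=Ro.from_quat(s['orientation']).as_matrix();p=s['position']
print(s['time_s'],np.round(p,1),'F',np.round(s['force'],1),'yaw jaw',np.round(np.degrees(np.arctan2(R[1,1],R[0,1])),1),'open',round(s['opening'],1),'s,t',np.round([(p[:2]-M)@u,(p[:2]-M)@[-u[1],u[0]]],1))
E
python3 st.py
```

```text
6.5 [555.7 185.5  59.4] F [-0.3 -0.3  0.2] yaw jaw -21.5 open 55.9 s,t [-56.4  -2.5]
```

Emit:
servo_tool(
  targets="0.3 0.6 -1 0 0.3;0.2 0.6 -1 0 0.3;0 0 -0.7 0 0.3;0 0 -0.3 0 0.3;0 0 -0.3 0 0.3;0 0 -0.15 0 0.3;0 0 0 0 0.3;0 0 0 0 0.3",
)

```text
time_s: 7.17
position: [561.8, 198.9, 26.1]
orientation: [0.584, 0.398, -0.584, 0.398]
force: [0.1, 0.2, -1.1]
opening: 55.9
```

Emit:
servo_tool(
  targets="0 0 -0.1 0 0.3;0 0 -0.1 0 0.3;0 0 -0.1 0 0.3;0 0 0 0 0.3",
)

```text
time_s: 7.5
position: [562.0, 198.9, 23.7]
orientation: [0.584, 0.398, -0.584, 0.399]
force: [-0.7, -0.9, 5.1]
opening: 55.8
```

```bash
python3 st.py
```

```text
7.5 [562.  198.9  23.7] F [-0.7 -0.9  5.1] yaw jaw -21.4 open 55.8 s,t [-41.6  -3.6]
```

Emit:
servo_tool(
  targets="0 0 0.1 0 0.85;0 0 0 0 0.85;0 0 0.2 0 0.85;-0.4 -1 0 0 0.85;-0.4 -1 0 0 0.85;-0.4 -1 0 0 0.85;0 0 0 0 0.85;0 0 0 0 0.3;0 0 0 0 0.3;0 0 0 0 0.3;0 0 0 0 0.3;0 0 0 0 0.3",
  force=4,
)

```text
time_s: 8.5
position: [550.1, 169.1, 26.0]
orientation: [0.584, 0.399, -0.584, 0.399]
force: [0.9, -0.9, 1.1]
opening: 56.5
```

```bash
python3 st.py
```

```text
8.5 [550.1 169.1  26. ] F [ 0.9 -0.9  1.1] yaw jaw -21.4 open 56.5 s,t [-73.7  -3.3]
```

Emit:
servo_tool(
  targets="0.06 0.15 0.67 0 0.3;0.08 0.2 0.65 0 0.3;0.1 0.25 0.63 0 0.3;0.12 0.3 0.6 0 0.3;0.14 0.35 0.57 0 0.3;0.15 0.4 0.54 0 0.3;0 0 0 0 0.3",
)

```text
time_s: 9.08
position: [557.7, 186.6, 64.1]
orientation: [0.585, 0.398, -0.583, 0.399]
force: [1.4, -0.1, -0.6]
opening: 55.9
```

```bash
python3 st.py
python3 - <<'E'
from m import *
b=bot.read_camera('side')
cv2.imwrite('pics/g3.png',cv2.resize(b[190:330,170:330],(640,560),interpolation=cv2.INTER_CUBIC)[...,::-1])
E
```

```text
9.0833 [557.7 186.6  64.1] F [ 1.4 -0.1 -0.6] yaw jaw -21.4 open 55.9 s,t [-54.7  -4.1]
```

View pics/g3.png

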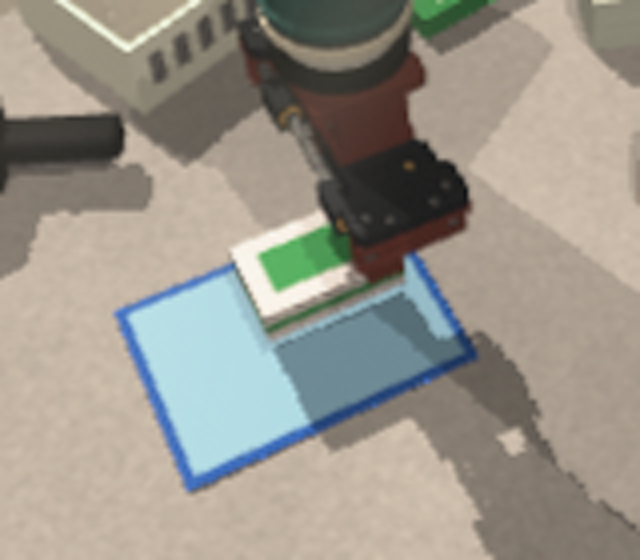

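```bash
cat > ov.py <<'E'
from m import *
M=np.array([573.8,239.]);u=np.array([.363,.932]);v=np.array([-.932,.363])
# lid edges; grip-end points toward -s ; pivot point (s,z), tilt a deg (grip end up), lid local: d = distance from pivot end toward grip end, h = height from rim
def pts(s0,z0,t0,a):
    a=np.radians(a);P=[]
    for d in(0,90):
        for h in(0,28):
            for w in(-28,28):
                s=s0-d*np.cos(a)+h*np.sin(a);z=z0+d*np.sin(a)+h*np.cos(a)
                P.append([*(M+s*u+(t0+w)*v),z])
    return np.array(P)
def draw(img,c,P,col):
    q=proj(c,P)
    for i in range(8):
        for b in(1,2,4):
            j=i^b
            if j>i: cv2.line(img,tuple(int(round(x*4*16)) for x in q[i]),tuple(int(round(x*4*16)) for x in q[j]),col,1,cv2.LINE_AA,4)
E
python3 - <<'E'
from ov import *
b=bot.read_camera('side');I=cv2.resize(b,None,fx=4,fy=4,interpolation=cv2.INTER_CUBIC)
draw(I,'side',pts(3.4,3,-3.5,29),(255,0,0))   # rotated about grip, pivot on mat
draw(I,'side',pts(22.4,41,-3.5,0),(255,255,0)) # not rotated
cv2.imwrite('pics/g4.png',I[190*4:330*4,170*4:330*4,::-1])
E
```

```text
(no output)
```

View pics/g4.png

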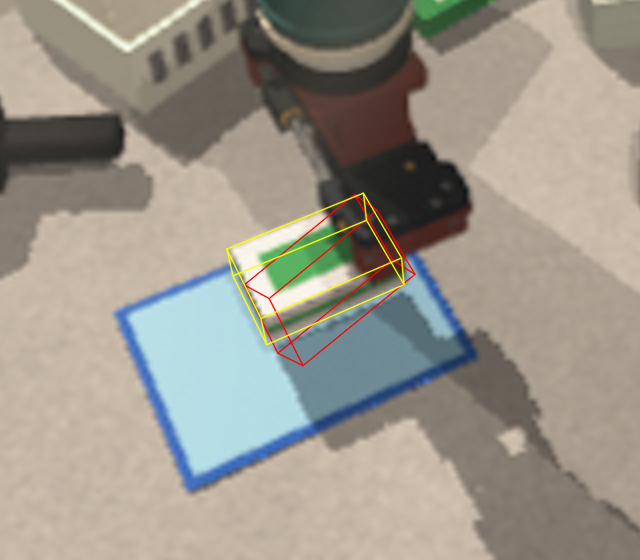

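Emit:
servo_tool(
  targets="0 0 -1 0 0.3;0 0 -1.2 0 0.3;0 0 -1 0 0.3;0 0 -0.3 0 0.3;0 0 -0.1 0 0.3;0 0 -0.1 0 0.3;0 0 -0.1 0 0.3;0 0 0 0 0.3",
)

```text
time_s: 9.85
position: [556.1, 185.4, 24.6]
orientation: [-0.584, -0.399, 0.584, -0.398]
force: [-0.2, 0.0, 0.3]
opening: 56.3
```

```bash
python3 st.py
```

```text
9.85 [556.1 185.4  24.6] F [-0.2  0.   0.3] yaw jaw -21.4 open 56.3 s,t [-56.4  -3. ]
```

Emit:
servo_tool(
  targets="0 0 -0.1 0 0.3;0 0 0 0 0.75;0 0 0 0 0.85;0 0 0.5 0 0.85;-0.25 -0.65 0.5 0 0.85;-0.25 -0.65 0.5 0 0.85;0 0 0 0 0.85;0 0 0 0 0.3;0 0 0 0 0.3;0 0 0 0 0.3;0 0 0 0 0.3;0 0 0 0 0.3",
  force=3,
)

```text
time_s: 10.85
position: [551.2, 172.5, 38.4]
orientation: [-0.584, -0.399, 0.584, -0.398]
force: [-0.9, 0.7, 0.1]
opening: 44.7
```

```bash
python3 st.py
```

```text
10.85 [551.2 172.5  38.4] F [-0.9  0.7  0.1] yaw jaw -21.4 open 44.7 s,t [-70.2  -3.1]
```

Run:
```python
from ov import *
b=bot.read_camera('side');I=cv2.resize(b,None,fx=4,fy=4,interpolation=cv2.INTER_CUBIC)
cv2.imwrite('pics/raw5.png',b[...,::-1])
draw(I,'side',pts(20.5,3,-3.5,0),(255,255,0))
cv2.imwrite('pics/g5.png',I[190*4:330*4,170*4:330*4,::-1])
```

```text
(no output)
```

View pics/g5.png

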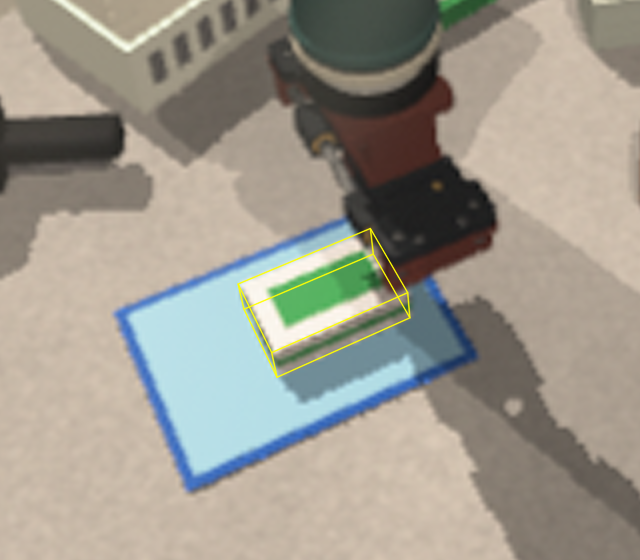

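Run:
```python
from ov import *
b=cv2.imread('pics/raw5.png')[...,::-1].copy()
m=green(b,(225,240,275,285));ys,xs=np.nonzero(m)
P=back('side',np.c_[xs,ys].astype(float),31)[:,:2]-M
S=P@u;T=P@v;print(m.sum(),'s',np.percentile(S,[0,2,50,98,100]),'t',np.percentile(T,[0,2,50,98,100]))
```

```text
235 s [-56.89355533 -55.73229999 -25.24837659   4.13070389   5.23322711] t [-18.29598649 -17.69782352  -4.43514348   8.75819536   9.29133698]
```

Emit:
servo_tool(
  targets="0 0 0 0 0.85;0 0 0 0 0.85;0 0 0 0 0.85;0.1 0.25 -0.4 0 0.85;0 0 -0.4 0 0.85;0 0 0 0 0.85;0 0 0 0 0.5;0 0 0 0 0.5;0 0 0 0 0.5;0 0 0 0 0.5;0 0 0 0 0.5;0 0 0 0 0.5",
  force=3,
)

```text
time_s: 11.9
position: [552.3, 174.9, 30.7]
orientation: [0.584, 0.398, -0.584, 0.398]
force: [0.6, 0.0, -0.7]
opening: 44.1
```

```bash
python3 st.py; python3 -c "
from station import bot;print(bot.tip_extent)"
```

```text
11.9 [552.3 174.9  30.7] F [ 0.6  0.  -0.7] yaw jaw -21.4 open 44.1 s,t [-67.5  -3.3]
19.0
```

Run:
```python
from ov import *
b=bot.read_camera('side');I=cv2.resize(b,None,fx=8,fy=8,interpolation=cv2.INTER_CUBIC)
p=bot.get_state()['position']
Q=proj('side',[[*p],[*(p-[0,0,19])],*[[*(p[:2]+k*22*v+j*10*u),p[2]-19] for k in(-1,1) for j in(-1,1)]])
for q in Q: cv2.circle(I,tuple((q*8).astype(int)),4,(255,0,0),-1)
cv2.imwrite('pics/g6.png',I[235*8:300*8,220*8:300*8,::-1])
m=green(b,(225,240,275,290));ys,xs=np.nonzero(m)
P=back('side',np.c_[xs,ys].astype(float),31)[:,:2]-M
S=P@u;print(m.sum(),'s',np.percentile(S,[0,2,50,98,100]))
```

```text
234 s [-57.84943202 -55.73821586 -24.89597762   4.13123396   5.23322711]
```

View pics/g6.png

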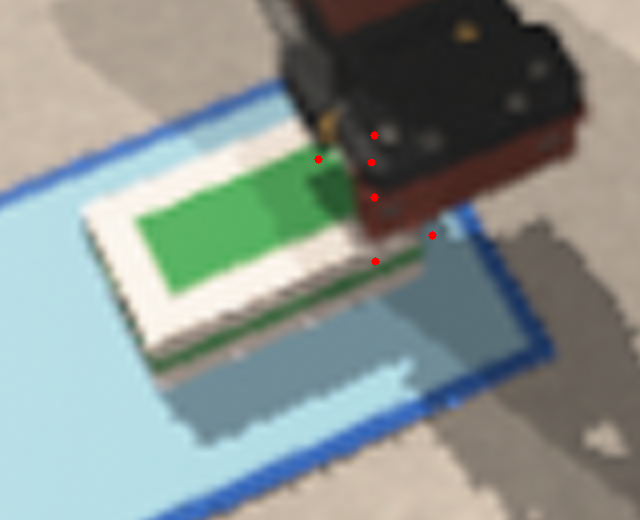

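Emit:
servo_tool(
  targets="0 0 0 0 0.85;0 0 0 0 0.85;0 0 0 0 0.85;0 0 0 0 0.85;0.35 0.9 -0.2 0 0.85;0 0 0 0 0.85;0 0 0 0 0.5;0 0 0 0 0.5;0 0 0 0 0.5;0 0 0 0 0.5;0 0 0 0 0.5;0 0 0 0 0.5",
  force=3,
)

```text
time_s: 12.95
position: [555.7, 183.8, 28.6]
orientation: [-0.584, -0.398, 0.584, -0.398]
force: [0.3, 0.4, -0.9]
opening: 55.2
```

```bash
python3 st.py
python3 - <<'E'
from ov import *
b=bot.read_camera('side')
cv2.imwrite('pics/raw7.png',b[...,::-1])
m=green(b,(225,240,275,290));ys,xs=np.nonzero(m)
P=back('side',np.c_[xs,ys].astype(float),31)[:,:2]-M
S=P@u;print(m.sum(),'s',np.percentile(S,[0,2,50,98,100]))
print('near bottom end corner',[( (q[:2]-M)@u,(q[:2]-M)@v) for q in back('side',[[272.5,269.4]],3)])
E
```

```text
12.95 [555.7 183.8  28.6] F [ 0.3  0.4 -0.9] yaw jaw -21.4 open 55.2 s,t [-58.   -3.2]
194 s [-47.76874803 -44.4753328  -19.36558929   4.29135411   5.23322711]
near bottom end corner [(np.float64(-69.77473681793684), np.float64(24.868105954632885))]
```

Emit:
servo_tool(
  targets="0 0 0 0 0.85;0 0 0 0 0.85;0 0 0 0 0.85;-0.18 -0.46 0.2 0 0.85;0 0 0 0 0.85;0 0 0 0 0.5;0 0 0 0 0.5;0 0 0 0 0.5;0 0 0 0 0.5;0 0 0 0 0.5;0 0 0 0 0.5",
  force=3,
)

```text
time_s: 13.92
position: [554.0, 179.4, 30.5]
orientation: [-0.584, -0.399, 0.584, -0.398]
force: [0.7, 0.7, -0.0]
opening: 44.3
```

```bash
python3 st.py
```

```text
13.9167 [554.  179.4  30.5] F [ 0.7  0.7 -0. ] yaw jaw -21.4 open 44.3 s,t [-62.8  -3.2]
```

Emit:
servo_tool(
  targets="0 0 0 0 0.85;0 0 0 0 0.85;0 0 0 0 0.85;0 0 -0.5 0 0.85;0 0 0 0 0.85;0 0 0 0 0.5;0 0 0 0 0.5;0 0 0 0 0.5;0 0 0 0 0.5;0 0 0 0 0.5;0 0 0 0 0.5",
  force=3,
)

```text
time_s: 14.83
position: [554.0, 179.3, 25.6]
orientation: [0.584, 0.398, -0.584, 0.398]
force: [0.0, 0.3, -0.7]
opening: 55.7
```

```bash
python3 st.py
```

```text
14.8333 [554.  179.3  25.6] F [ 0.   0.3 -0.7] yaw jaw -21.4 open 55.7 s,t [-62.8  -3.3]
```

Emit:
servo_tool(
  targets="0 0 0 0 0.75;0 0 0 0 0.75;-0.17 -0.44 0.2 0 0.75;-0.17 -0.44 0 0 0.75;0 0 0 0 0.75;0 0 0 0 0.5;0 0 0 0 0.5;0 0 0 0 0.5;0 0 0 0 0.5",
  force=3,
)

```text
time_s: 15.58
position: [550.6, 170.4, 27.6]
orientation: [-0.584, -0.398, 0.584, -0.399]
force: [-0.3, -0.3, 1.3]
opening: 55.6
```

```bash
python3 st.py
```

```text
15.5833 [550.6 170.4  27.6] F [-0.3 -0.3  1.3] yaw jaw -21.4 open 55.6 s,t [-72.3  -3.3]
```

```bash
cat > fit.py <<'E'
from ov import *
# lid local (d from pivot end, h from rim); grip point g=(d,h) sits at TCP + (ds,dz)
def lidworld(d,h,w,a,S,Z,g,t0):
    a=np.radians(a);dd=d-g[0];hh=h-g[1]
    s=S-dd*np.cos(a)+hh*np.sin(a);z=Z+dd*np.sin(a)+hh*np.cos(a)
    return [*(M+s*u+(t0+w)*v),z]
def fit(g=(86,26),ds=6,dz=1.5,t0=-3.3,rng=range(-10,185,5),box=(200,200,300,300)):
    b=bot.read_camera('side');p=bot.get_state()['position']
    cv2.imwrite('pics/raw_%d.png'%int(bot.get_state()['time_s']*100),b[...,::-1])
    S=(p[:2]-M)@u+ds;Z=p[2]+dz
    h=cv2.cvtColor(b,cv2.COLOR_RGB2HSV);m=((h[...,0]>40)&(h[...,0]<85)&(h[...,1]>100)).astype(np.uint8)
    k=np.zeros_like(m);k[box[1]:box[3],box[0]:box[2]]=1;m&=k
    res=[]
    for a in rng:
        P=[lidworld(d,28,w,a,S,Z,g,t0) for d,w in((14,-14.5),(76,-14.5),(76,14.5),(14,14.5))]
        k=np.zeros_like(m);cv2.fillPoly(k,[np.round(proj('side',P)).astype(np.int32)],1)
        e=[lidworld(0,hh,0,a,S,Z,g,t0)[2] for hh in(0,28)]
        res.append((round((k&m).sum()/max((k|m).sum(),1),2),a,round(min(e),1)))
    print('green px',m.sum(),'best (IoU,tilt,lowest z of pivot end)',sorted(res)[::-1][:4])
if __name__=='__main__': fit()
E
python3 fit.py
```

```text
green px 241 best (IoU,tilt,lowest z of pivot end) [(np.float64(0.84), 0, np.float64(3.1)), (np.float64(0.84), -5, np.float64(10.7)), (np.float64(0.73), 5, np.float64(-4.3)), (np.float64(0.69), -10, np.float64(18.4))]
```

Emit:
servo_tool(
  targets="0.06 0.15 0.6 0 0.5;0.08 0.2 0.6 0 0.5;0.1 0.23 0.5 0 0.5;0.1 0.25 0.5 0 0.5;0 0 0 0 0.5;0 0 0 0 0.5",
)

```text
time_s: 16.13
position: [554.5, 179.2, 50.2]
orientation: [0.585, 0.398, -0.584, 0.399]
force: [0.2, -0.6, -1.3]
opening: 55.4
```

```bash
python3 st.py;python3 fit.py
```

```text
16.1333 [554.5 179.2  50.2] F [ 0.2 -0.6 -1.3] yaw jaw -21.4 open 55.4 s,t [-62.7  -3.8]
green px 251 best (IoU,tilt,lowest z of pivot end) [(np.float64(0.84), 15, np.float64(3.9)), (np.float64(0.79), 10, np.float64(10.8)), (np.float64(0.76), 20, np.float64(-2.5)), (np.float64(0.71), 5, np.float64(17.9))]
```

Emit:
servo_tool(
  targets="0.17 0.43 0.63 0 0.5;0.17 0.43 0.62 0 0.5;0.21 0.54 0.54 0 0.5;0.21 0.54 0.53 0 0.5;0.24 0.61 0.43 0 0.5;0.24 0.61 0.43 0 0.5;0.26 0.67 0.31 0 0.5;0.26 0.67 0.31 0 0.5;0 0 0 0 0.5;0 0 0 0 0.5",
)

```text
time_s: 17.02
position: [571.9, 224.2, 87.8]
orientation: [0.584, 0.399, -0.584, 0.399]
force: [-0.4, -0.7, 2.0]
opening: 55.6
```

```bash
python3 st.py;python3 fit.py
```

```text
17.0167 [571.9 224.2  87.8] F [-0.4 -0.7  2. ] yaw jaw -21.4 open 55.6 s,t [-14.4  -3.6]
green px 163 best (IoU,tilt,lowest z of pivot end) [(np.float64(0.61), 55, np.float64(3.8)), (np.float64(0.6), 60, np.float64(1.6)), (np.float64(0.5), 50, np.float64(6.5)), (np.float64(0.39), 45, np.float64(9.9))]
```

Emit:
servo_tool(
  targets="0.28 0.71 0.18 0 0.5;0.28 0.71 0.17 0 0.5;0.28 0.73 0.05 0 0.5;0.28 0.73 0.04 0 0.5;0.28 0.72 -0.1 0 0.5;0.28 0.72 -0.1 0 0.5;0 0 0 0 0.5;0 0 0 0 0.5",
)

```text
time_s: 17.73
position: [588.7, 267.8, 89.9]
orientation: [0.584, 0.399, -0.584, 0.399]
force: [0.2, 1.8, 4.7]
opening: 56.1
```

```bash
python3 st.py;python3 fit.py
```

```text
17.7333 [588.7 267.8  89.9] F [0.2 1.8 4.7] yaw jaw -21.4 open 56.1 s,t [32.3 -3.4]
green px 39 best (IoU,tilt,lowest z of pivot end) [(np.float64(0.12), 85, np.float64(3.6)), (np.float64(0.1), 90, np.float64(5.5)), (np.float64(0.05), 105, np.float64(7.9)), (np.float64(0.04), 80, np.float64(2.3))]
```

Panel is near edge-on now; view the state.

Run:
```python
from fit import *
b=bot.read_camera('side');I=cv2.resize(b,None,fx=4,fy=4,interpolation=cv2.INTER_CUBIC)
p=bot.get_state()['position'];S=(p[:2]-M)@u+6;Z=p[2]+1.5
P=np.array([lidworld(d,h,w,85,S,Z,(86,26),-3.3) for d in(0,90) for h in(0,28) for w in(-28,28)])
draw(I,'side',P,(255,255,0))
cv2.imwrite('pics/g8.png',I[190*4:330*4,160*4:320*4,::-1])
```

```text
(no output)
```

View pics/g8.png

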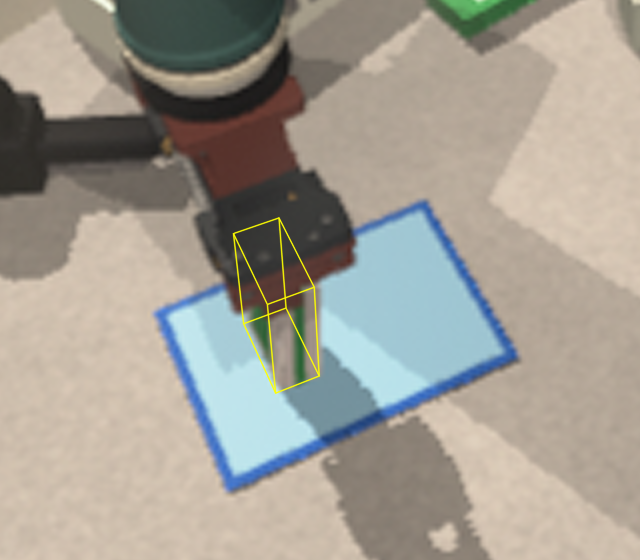

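Emit:
servo_tool(
  targets="0.1 0.27 -0.05 0 0.5;0.1 0.27 -0.1 0 0.5;0 0 0 0 0.5;0 0 0 0 0.5",
)

```text
time_s: 18.17
position: [590.6, 272.5, 88.5]
orientation: [0.584, 0.398, -0.584, 0.398]
force: [1.5, 0.5, 3.9]
opening: 55.8
```

```bash
python3 st.py
```

```text
18.1667 [590.6 272.5  88.5] F [1.5 0.5 3.9] yaw jaw -21.4 open 55.8 s,t [37.3 -3.5]
```

Emit:
servo_tool(
  targets="0 0 0.1 0 0.5;0 0 0 0 0.68;0 0 0 0 0.75;0 0 0 0 0.75;-0.05 -0.15 -0.6 0 0.75;-0.05 -0.1 -0.6 0 0.75;0 0 0 0 0.75;0 0 0 0 0.5;0 0 0 0 0.5;0 0 0 0 0.5;0 0 0 0 0.5",
  force=15,
)

```text
time_s: 19.08
position: [589.5, 270.0, 77.6]
orientation: [0.584, 0.398, -0.584, 0.398]
force: [0.2, -0.5, -0.8]
opening: 56.1
```

```bash
python3 st.py; python3 fit.py
```

```text
19.0833 [589.5 270.   77.6] F [ 0.2 -0.5 -0.8] yaw jaw -21.4 open 56.1 s,t [34.5 -3.4]
green px 22 best (IoU,tilt,lowest z of pivot end) [(np.float64(0.1), 105, np.float64(-4.5)), (np.float64(0.04), 100, np.float64(-5.9)), (np.float64(0.02), 110, np.float64(-2.4)), (np.float64(0.0), 180, np.float64(77.1))]
```

Emit:
servo_tool(
  targets="0 0 0.4 0 0.5;0 0 0.5 0 0.5;-0.31 -0.79 0 0 0.5;-0.62 -1.58 0 0 0.5;-0.62 -1.59 0 0 0.5;-0.62 -1.59 0 0 0.5;-0.62 -1.58 0 0 0.5;-0.31 -0.79 0 0 0.5;0 0 0 0 0.5;0 0 0 0 0.5;0 0 -0.4 0 0.5;0 0 -0.3 0 0.5",
)

```text
time_s: 20.13
position: [559.1, 191.5, 79.4]
orientation: [0.584, 0.399, -0.584, 0.399]
force: [0.0, -0.1, 0.1]
opening: 55.8
```

```bash
python3 st.py
```

```text
20.1333 [559.1 191.5  79.4] F [ 0.  -0.1  0.1] yaw jaw -21.4 open 55.8 s,t [-49.6  -3.6]
```

Emit:
servo_tool(
  targets="0 0 -0.1 0 0.5;0 0 -0.1 0 0.5;0 0 -0.1 0 0.5;0 0 0 0 0.5",
)

```text
time_s: 20.47
position: [558.3, 191.2, 77.1]
orientation: [-0.584, -0.399, 0.584, -0.398]
force: [-2.7, -1.1, 5.7]
opening: 56.0
```

```bash
python3 st.py
python3 - <<'E'
from fit import *
b=bot.read_camera('side');I=cv2.resize(b,None,fx=4,fy=4,interpolation=cv2.INTER_CUBIC)
p=bot.get_state()['position'];S=(p[:2]-M)@u
# standing lid, footprint s_p..s_p+28 with s_p = S-15
draw(I,'side',pts(S-15,3,-3.5,90),(255,255,0))
cv2.imwrite('pics/g9.png',I[190*4:330*4,170*4:330*4,::-1])
E
```

```text
20.4667 [558.3 191.2  77.1] F [-2.7 -1.1  5.7] yaw jaw -21.4 open 56.0 s,t [-50.1  -2.9]
```

View pics/g9.png

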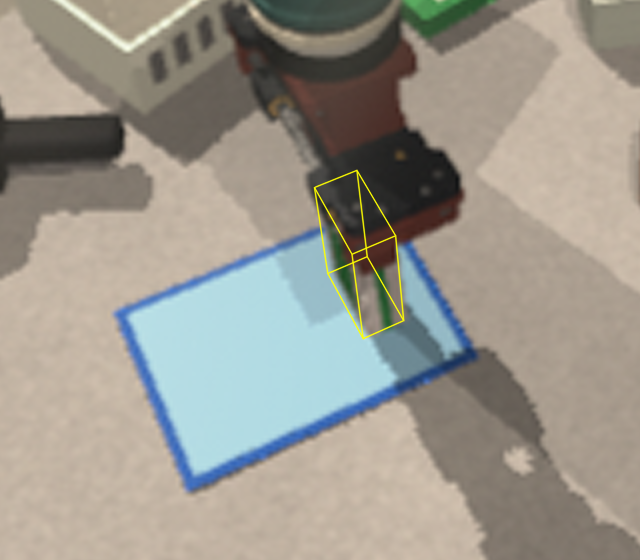

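Emit:
servo_tool(
  targets="0 0 0.1 0 0.5;0 0 0 0 0.68;0 0 0 0 0.75;0 0 0 0 0.75;-0.2 -0.5 0.3 0 0.75;-0.2 -0.54 0.3 0 0.75;-0.22 -0.54 0.1 0 0.75;0 0 0 0 0.75;0 0 0 0 0.5;0 0 0 0 0.5;0 0 0 0 0.5;0 0 0 0 0.5",
  force=4,
)

```text
time_s: 21.52
position: [552.3, 175.0, 84.6]
orientation: [0.584, 0.399, -0.584, 0.399]
force: [-0.4, -0.4, 2.1]
opening: 55.8
```

```bash
python3 st.py
```

```text
21.5167 [552.3 175.   84.6] F [-0.4 -0.4  2.1] yaw jaw -21.4 open 55.8 s,t [-67.4  -3.2]
```

Emit:
servo_tool(
  targets="0.28 0.71 0.13 0 0.5;0.28 0.71 0.13 0 0.5;0.28 0.73 0 0 0.5;0.28 0.73 0 0 0.5;0.28 0.71 -0.12 0 0.5;0.28 0.71 -0.13 0 0.5;0 0 0 0 0.5;0 0 0 0 0.5",
)

```text
time_s: 22.18
position: [569.5, 218.9, 84.8]
orientation: [0.584, 0.399, -0.584, 0.399]
force: [-0.4, 0.1, 3.6]
opening: 56.2
```

```bash
python3 st.py;  python3 -c "
from fit import *
fit(g=(86,4),ds=6.4,dz=4.4)"
```

```text
22.1833 [569.5 218.9  84.8] F [-0.4  0.1  3.6] yaw jaw -21.3 open 56.2 s,t [-20.3  -3.3]
green px 27 best (IoU,tilt,lowest z of pivot end) [(np.float64(0.16), 115, np.float64(1.1)), (np.float64(0.12), 120, np.float64(2.7)), (np.float64(0.06), 125, np.float64(4.9)), (np.float64(0.04), 130, np.float64(7.8))]
```

Emit:
servo_tool(
  targets="0.27 0.68 -0.25 0 0.5;0.27 0.68 -0.25 0 0.5;0.25 0.63 -0.38 0 0.5;0.25 0.63 -0.38 0 0.5;0 0 0 0 0.5;0 0 0 0 0.5",
)

```text
time_s: 22.73
position: [579.6, 244.8, 72.1]
orientation: [0.584, 0.399, -0.584, 0.398]
force: [-1.3, 1.6, 4.5]
opening: 55.8
```

```bash
cat > fit2.py <<'E'
from fit import *
b=bot.read_camera('side');p=bot.get_state()['position'];cv2.imwrite('pics/last.png',b[...,::-1])
h=cv2.cvtColor(b,cv2.COLOR_RGB2HSV)
ds=bot.masks_of('side','lid_green')
for d in ds[:3]:
    m=d['pixels'].astype(np.uint8)
    if not(200<d['point'][0]<300 and 200<d['point'][1]<320): continue
    r=[]
    for a in range(90,181,5):
        for s in range(-45,-24,4):
            # pivot about E2 (d=0,h=28) at (s,3)
            P=np.array([lidworld(dd,hh,w,a,s,3,(0,28),-3.3) for dd in(0,90) for hh in(0,28) for w in(-28,28)])
            k=np.zeros_like(m);cv2.fillConvexPoly(k,cv2.convexHull(np.round(proj('side',P)).astype(np.int32)),1)
            r.append((round((k&m).sum()/(k|m).sum(),2),a-90,s))
    print(round(d['conf'],2),np.round(d['point']),m.sum(),sorted(r)[::-1][:5])
E
python3 st.py;  python3 fit2.py
```

```text
22.7333 [579.6 244.8  72.1] F [-1.3  1.6  4.5] yaw jaw -21.4 open 55.8 s,t [ 7.5 -3.3]
0.85 [246. 270.] 269 [(np.float64(0.29), 50, -25), (np.float64(0.29), 45, -25), (np.float64(0.28), 55, -25), (np.float64(0.28), 45, -29), (np.float64(0.28), 40, -25)]
```

Emit:
servo_tool(
  targets="0.22 0.56 -0.48 0 0.5;0.22 0.56 -0.48 0 0.5;0.18 0.47 -0.58 0 0.5;0.18 0.47 -0.58 0 0.5;0 0 0 0 0.5;0 0 0 0 0.5",
)

```text
time_s: 23.33
position: [586.7, 264.0, 50.0]
orientation: [-0.583, -0.399, 0.585, -0.399]
force: [-0.3, -0.3, -0.8]
opening: 55.9
```

```bash
python3 st.py;  python3 fit2.py
```

```text
23.3333 [586.7 264.   50. ] F [-0.3 -0.3 -0.8] yaw jaw -21.4 open 55.9 s,t [28. -3.]
0.5 [242. 271.] 257 [(np.float64(0.25), 80, -25), (np.float64(0.24), 90, -29), (np.float64(0.24), 90, -33), (np.float64(0.24), 85, -25), (np.float64(0.24), 85, -29)]
```

Emit:
servo_tool(
  targets="0.14 0.37 -0.67 0 0.5;0.14 0.37 -0.67 0 0.5;0 0 0 0 0.5;0 0 0 0 0.5",
)

```text
time_s: 23.77
position: [589.6, 271.9, 36.5]
orientation: [-0.583, -0.399, 0.585, -0.399]
force: [0.6, -0.1, -0.3]
opening: 56.2
```

```bash
python3 st.py;  python3 fit2.py
python3 - <<'E'
import cv2
b=cv2.imread('pics/last.png');cv2.imwrite('pics/g10.png',cv2.resize(b[200:310,180:310],(780,600*110*6//660//1 if False else 660))[:600])
E
```

```text
23.7667 [589.6 271.9  36.5] F [ 0.6 -0.1 -0.3] yaw jaw -21.4 open 56.2 s,t [36.4 -2.8]
0.61 [246. 277.] 238 [(np.float64(0.23), 90, -25), (np.float64(0.22), 85, -25), (np.float64(0.22), 80, -25), (np.float64(0.21), 90, -29), (np.float64(0.2), 90, -33)]
```

View pics/g10.png

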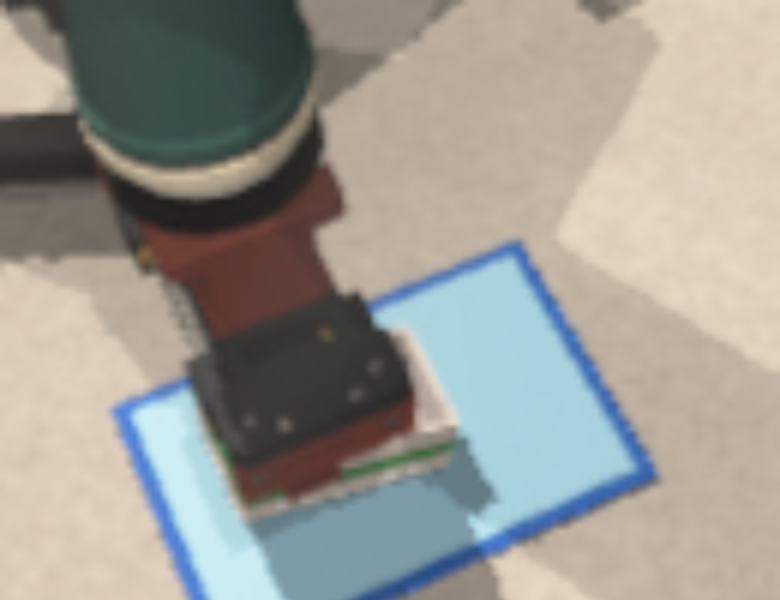

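Run:
```python
from ov import *
for z in (3,10,17,25):
    q=back('side',[[221.7,285.8],[255.8,277.]],z)[:,:2]-M
    print(z,np.round(q@u,1),np.round(q@v,1))
```

```text
3 [ 59.5 -23.6] [ 8.5 25.2]
10 [ 60.1 -22.3] [12.9 29.5]
17 [ 60.6 -21.1] [17.4 33.9]
25 [ 61.2 -19.6] [22.5 38.8]
```

Emit:
servo_tool(
  targets="0.05 0.12 -0.4 0 0.5;0.04 0.1 -0.4 0 0.5;0.03 0.06 -0.3 0 0.5;0 0 0 0 0.5;0 0 0 0 0.5",
)

```text
time_s: 24.28
position: [591.1, 274.7, 26.0]
orientation: [-0.584, -0.399, 0.584, -0.398]
force: [0.5, -1.0, -0.9]
opening: 55.8
```

```bash
cat > edge.py <<'E'
from ov import *
# bottom edge of near wall: white/green lid mask lower boundary, line slope in pixels vs a level line
b=bot.read_camera('side');cv2.imwrite('pics/last2.png',b[...,::-1])
h=cv2.cvtColor(b,cv2.COLOR_RGB2HSV)
for c in range(219,262,3):
    col=h[270:295,c];print(c,' '.join('%d/%d/%d'%tuple(x) for x in col[::2]))
E
python3 st.py;  python3 fit2.py; python3 edge.py
```

```text
24.2833 [591.1 274.7  26. ] F [ 0.5 -1.  -0.9] yaw jaw -21.4 open 55.8 s,t [39.6 -3.1]
0.6 [247. 274.] 206 [(np.float64(0.2), 90, -25), (np.float64(0.2), 90, -29), (np.float64(0.2), 85, -25), (np.float64(0.19), 90, -33), (np.float64(0.19), 85, -29)]
219 15/9/57 20/13/58 23/15/66 15/12/84 30/8/65 8/49/63 4/112/93 5/71/108 68/7/145 96/45/210 94/54/225 95/54/225 95/43/243
222 30/9/58 20/13/59 30/9/57 30/5/56 30/5/52 4/76/70 6/85/87 6/90/108 35/67/84 13/35/166 98/56/146 98/60/199 95/42/242
225 30/9/57 30/4/57 20/19/79 30/5/53 12/24/54 5/115/93 4/116/90 15/101/86 44/45/120 80/6/136 98/64/144 99/64/167 98/65/166
228 30/9/56 30/5/56 20/13/59 0/5/49 5/109/84 5/116/88 4/118/93 4/114/85 11/36/121 98/64/140 98/64/167 98/66/167 98/66/167
231 15/9/56 0/5/54 0/10/51 2/59/61 4/118/91 5/123/93 4/120/89 7/71/107 90/9/140 98/64/144 98/64/167 99/64/167 98/66/167
234 30/5/53 0/5/54 0/25/52 4/122/92 4/121/93 5/125/90 5/105/90 13/28/147 98/65/141 98/64/167 98/66/167 98/64/167 98/65/166
237 30/9/56 0/0/45 4/96/74 4/123/87 5/126/93 59/106/91 17/33/145 99/51/131 98/65/158 98/65/166 98/66/167 98/66/167 98/65/
[... 373 characters left out ...]
66/167 98/64/167
249 16/33/232 19/28/227 16/39/138 61/95/102 12/15/167 98/67/144 98/64/167 98/66/167 98/65/166 98/66/167 98/66/167 98/65/166 101/80/160
252 12/38/214 14/37/152 53/61/113 21/35/139 96/27/130 98/66/132 98/66/144 98/66/166 98/66/167 98/66/167 98/66/167 100/72/164 109/175/134
255 92/17/209 73/15/116 73/82/106 94/17/122 99/65/133 98/66/132 99/67/133 98/66/136 98/66/167 98/66/167 98/66/167 106/128/141 109/152/131
258 96/60/222 96/59/223 96/59/223 98/62/196 98/65/133 98/66/132 98/66/132 98/65/133 95/56/229 95/48/241 101/77/219 109/174/145 13/23/134
261 96/60/222 96/59/222 96/60/222 96/59/222 96/59/222 96/60/222 98/62/180 97/61/204 96/59/222 98/65/223 109/170/208 113/59/156 16/41/206
```

Run:
```python
from ov import *
from scipy.optimize import least_squares
px=np.array([[225,288.8],[228,287.2],[231,286.2],[234,284.8],[237,283.6],[240,282.6],[243,281.2],[246,280.2],[249,278.9],[252,277.6]])
# near wall plane t=25: intersect rays with it, get (s,z)
K,R,t=cam('side');C=-R.T@t
d=np.linalg.solve(K,np.c_[px+0.0,np.ones(len(px))].T).T@R
v3=np.r_[v,0]
for tw in(23.5,25,26.5):
    l=(tw-(C-np.r_[M,0])@v3)/(d@v3);P=C+d*l[:,None];s=(P[:,:2]-M)@u
    f=np.polyfit(s,P[:,2],1);print(tw,'tilt',np.degrees(np.arctan(f[0])),np.round(s[[0,-1]],1),np.round(P[[0,-1],2],1))
# reference: level mat near edge slope check
```

```text
23.5 tilt 3.721714806528858 [ 55.8 -14.3] [8.4 4.9]
25 tilt 3.7217148065289223 [ 56.  -13.9] [10.8  7.3]
26.5 tilt 3.7217148065288788 [ 56.2 -13.5] [13.2  9.8]
```

Emit:
servo_tool(
  targets="0 0 -0.1 0 0.5;0 0 -0.1 0 0.5;0 0 0 0 0.5;0 0 0 0 0.5",
)

```text
time_s: 24.77
position: [591.5, 275.0, 24.5]
orientation: [0.584, 0.398, -0.584, 0.398]
force: [0.3, 0.7, -0.4]
opening: 55.9
```

```bash
python3 st.py
cat > edge2.py <<'E'
from ov import *
b=bot.read_camera('side');h=cv2.cvtColor(b,cv2.COLOR_RGB2HSV).astype(int)
px=[]
for c in range(222,258):
    for r in range(294,268,-1): # upward until not blue mat
        if not(88<=h[r,c,0]<=115 and h[r,c,1]>=40):
            s0,s1=h[r+1,c,1],h[r,c,1]; px.append([c,r+0.5]);break
px=np.array(px,float);K,R,t=cam('side');C=-R.T@t
d=np.linalg.solve(K,np.c_[px,np.ones(len(px))].T).T@R;v3=np.r_[v,0]
l=(25-(C-np.r_[M,0])@v3)/(d@v3);P=C+d*l[:,None];s=(P[:,:2]-M)@u
ok=(s>-15)&(s<58);z=P[:,2]
for _ in range(3):
    f=np.polyfit(s[ok],z[ok],1);ok&=abs(z-np.polyval(f,s))<2.5
print('tilt',np.degrees(np.arctan(f[0])),'n',ok.sum(),'z at s=-15,58:',np.polyval(f,[-15,58]))
E
python3 edge2.py
```

```text
24.7667 [591.5 275.   24.5] F [ 0.3  0.7 -0.4] yaw jaw -21.4 open 55.9 s,t [39.9 -3.4]
tilt 4.543685922565495 n 28 z at s=-15,58: [ 4.92071818 10.72195072]
```

Emit:
servo_tool(
  targets="0 0 -0.1 0 0.5;0 0 -0.1 0 0.5;0 0 0 0 0.5",
)

```text
time_s: 25.07
position: [591.4, 274.9, 22.3]
orientation: [0.584, 0.399, -0.584, 0.398]
force: [0.4, 0.2, 1.1]
opening: 55.9
```

```bash
python3 st.py; python3 edge2.py
```

```text
25.0667 [591.4 274.9  22.3] F [0.4 0.2 1.1] yaw jaw -21.4 open 55.9 s,t [39.9 -3.4]
tilt 2.800816819894412 n 28 z at s=-15,58: [4.53265036 8.10398919]
```

Emit:
servo_tool(
  targets="0 0 0.05 0 0.63;0 0 0 0 0.66;0 0 0 0 0.7;0 0 0 0 0.8;0 0 0 0 0.85;0 0 0 0 0.85",
  force=3,
)

```text
time_s: 25.62
position: [591.3, 274.9, 22.9]
orientation: [-0.584, -0.399, 0.584, -0.398]
force: [-0.1, -0.1, -0.1]
opening: 73.7
```

```bash
python3 st.py; python3 edge2.py
```

```text
25.6167 [591.3 274.9  22.9] F [-0.1 -0.1 -0.1] yaw jaw -21.4 open 73.7 s,t [39.8 -3.3]
tilt -4.362091948674717 n 16 z at s=-15,58: [ 4.61658284 -0.95187926]
```

Emit:
servo_tool(
  targets="0 0 0.5 0 0.85;0 0 1.5 0 0.85;0 0 3 0 0.9;0 0 3.5 0 1;0 0 3.5 0 1;0 0 3.5 0 1;0 -2 2 0 1;0 -3.5 0 0 1;0 -3.5 0 0 1;0 -3.5 0 0 1;0 -3.5 0 0 1;0 -3.5 0 0 1",
)

```text
time_s: 26.67
position: [591.1, 78.5, 198.5]
orientation: [0.584, 0.398, -0.584, 0.399]
force: [0.4, -0.6, -0.1]
opening: 87.9
```

Emit:
servo_tool(
  targets="0 -3.5 0 0 1;0 -3.5 0 0 1;0 -2 0 0 1;0 0 0 0 1;0 0 0 0 1",
)

```text
time_s: 27.08
position: [591.4, -10.9, 198.2]
orientation: [0.585, 0.398, -0.585, 0.398]
force: [0.4, 0.2, 0.0]
opening: 87.7
```

```bash
python3 st.py; python3 edge2.py
python3 - <<'E'
from ov import *
a=bot.read_camera('top');b=bot.read_camera('side')
for c,im in(('top',a),('side',b)):
    for d in bot.masks_of(c,'lid_green')[:4]:
        m=d['pixels'].astype(np.uint8)
        xy=back(c,d['point'],17)[0][:2];r=[]
        if abs(xy-M).max()<120:
            for cs in range(-20,60,2):
              for ct in(-9,-6,-3,0,3):
                for fl in(0,):
                    P=np.array([[*(M+(cs+i*45)*u+(ct+j*28)*v),3+k*28] for i in(-1,1) for j in(-1,1) for k in(0,1)])
                    k=np.zeros_like(m);cv2.fillConvexPoly(k,cv2.convexHull(np.round(proj(c,P)).astype(np.int32)),1)
                    r.append((round((k&m).sum()/(k|m).sum(),3),cs,ct))
        print(c,round(d['conf'],2),np.round(d['point']),np.round(xy),m.sum(),sorted(r)[::-1][:3])
    h=cv2.cvtColor(im,cv2.COLOR_RGB2HSV);g=(h[...,0]>40)&(h[...,0]<85)&(h[...,1]>100)
    q=back(c,np.argwhere(g)[:,::-1].astype(float),17)[:,:2]
    s=(q-M)@u;t=(q-M)@v;k=(abs(s)<95)&(abs(t)<70);print(c,'green px on mat',k.sum(), 's',s[k].min() if k.any() else '',s[k].max() if k.any() else '')
    for n in('tin_green','tin_blue','lid_blue'):
        print(c,n,[(round(d['conf'],2),np.round(d['point']),np.round(back(c,d['point'],50)[0][:2])) for d in bot.masks_of(c,n)[:2]])
E
```

```text
27.0833 [591.4 -10.9 198.2] F [0.4 0.2 0. ] yaw jaw -21.5 open 87.7 s,t [-226.5 -107.1]
tilt 0.2206821670249027 n 28 z at s=-15,58: [3.93752467 4.21869508]
top 0.67 [239. 194.] [589. 251.] 612 [(np.float64(0.879), 22, -3), (np.float64(0.873), 26, -3), (np.float64(0.872), 24, -3)]
top 0.58 [451. 193.] [ 601. -373.] 692 []
top green px on mat 0 s  
top tin_green [(0.77, array([373., 200.]), array([ 571., -139.]))]
top tin_blue []
top lid_blue [(0.64, array([448., 242.]), array([ 453., -349.])), (0.18, array([352., 164.]), array([677., -78.]))]
side 0.95 [346. 232.] [449. -29.] 751 []
side 0.89 [370. 152.] [ 590. -365.] 416 []
side 0.57 [231. 272.] [592. 261.] 970 [(np.float64(0.932), 22, -6), (np.float64(0.923), 22, -3), (np.float64(0.917), 20, -3)]
side green px on mat 4 s -15.154708364867798 49.64009241018154
side tin_green [(0.74, array([327., 193.]), array([561., -87.]))]
side tin_blue [(0.42, array([393., 179.]), array([ 445., -263.])), (0.29, array([408., 142.]), array([ 499., -455.]))]
side lid_blue [(0.15, array([233., 270.]), array([574., 265.]))]
```

Run:
```python
from ov import *
b=bot.read_camera('side')
d=[d for d in bot.masks_of('side','tin_green') if abs(d['point'][0]-327)<25][0];m=d['pixels'].astype(np.uint8)
a=np.radians(53.1);e=np.array([np.cos(a),np.sin(a)]);f=np.array([-e[1],e[0]]);r=[]
for x in range(555,610,3):
  for y in range(-150,-98,3):
    P=np.array([[*(np.array([x,y])+i*40*e+j*23*f),k*50] for i in(-1,1) for j in(-1,1) for k in(0,1)])
    k=np.zeros_like(m);cv2.fillConvexPoly(k,cv2.convexHull(np.round(proj('side',P)).astype(np.int32)),1)
    r.append((round((k&m).sum()/(k|m).sum(),3),x,y))
print(sorted(r)[::-1][:4]); bot.sign_off()
```

```text
[(np.float64(0.915), 582, -123), (np.float64(0.902), 585, -123), (np.float64(0.89), 582, -120), (np.float64(0.885), 585, -120)]
the job is handed in; nothing more can be done
```

The green lid is off the tin and lying inside up on the light-blue mat. I handed the job in at about 27 s of the 58 s allowed.

- **Lifting:** I gripped the lid across its sides and lifted it straight off the tin.
- **Turning:** I pivoted it on the mat in a light grip until it stood on its end, moved it back along the mat, and tipped it over in the grip until it lay inside up. I let go with it tilted about 3° and its raised end about 4 mm up.

**Last checks:**
- **Lid:** it lies about 0.2° from level, and no green panel shows from above. Its centre is about 22 mm from the mat's centre along the long side and 3 to 6 mm across, so all four corners are well inside.
- **Green tin:** it still stands at about (582, -123) mm, against about (581, -123) mm at the start.
- **Blue tin and other things:** I never moved near them. The top view put the blue lid within about 10 mm of an earlier estimate, using a different method. The side view's only match for the blue lid was on the green lid, and its blue-tin guesses were low-confidence, so it confirms nothing there.
- **Gripper:** it is clear, with no force on it.

**What went wrong on the way:**
- My first attempt to pivot the lid at 4 N lifted it level instead of turning it.
- Several closings at the lid's end met nothing, because the pads only grip from about the TCP upward.
- During the tipping the lid slid a little in the grip and along the mat, which is why it ended off centre.

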